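Hold the colour reader over the pink swatch

TASK

Take the colour reader out of its dock, gripping it gently because its shell is thin, lift it over the row of glass jars and hold it upright, window down, centred and squared over the freshly painted pink swatch, about 12 mm above the paint. Never touch any of the three freshly painted swatch tiles, and leave the jars standing where they are. Finish while still holding the reader still in that hovering position; do not put it down.

Things in the scene. Friction and masses are not known exactly. Their poses are not given: they have to be found in the camera images.
- reader: Hand-held colour reader, loose, about 0.28 kg, at first upright in its dock, underside 4 mm above the bench. Black shade at the bottom, 76 (x) x 50 (y) x 24 (z) mm; on it a white upright body 58 (x) x 34 (y) mm from 24 to 100 mm height, with an orange band low on it. Origin: centre of the flat underside; z up, x along its long side.
- reader_grip (a point): Point inside the reader's white body 75 mm above its origin: grip here from above, across the 34 mm (along the reader's y). The shell is thin: 20 to 30 N on each finger holds it well, a grip of more than 40 N damages it.
- reader_window (a point): Centre of the reader's flat underside, where it looks out (same point and axes as reader).
- dock: Grey open-topped dock fixed to the bench, 90 (x) x 64 (y) x 16 (z) mm outside, walls 4 mm, floor 4 mm thick, so the reader has 3 mm play on each side: lift it straight up by 20 mm or more before moving sideways. Origin: centre of its underside, on the bench; a black plug block 12 mm long stands at its +x end.
- mat: Cork mat fixed to the bench between dock and tray, 360 (x) x 100 (y) x 3 (z) mm, with the three jars in a row along its x. Origin: centre of its underside. The row has to be crossed with the reader's underside above the jars' tops (above 135 mm over the bench).
- jar0: Nearest jar of the row: glass jar with white lid, loose, 64 mm diameter, 130 mm high, 0.4 kg, standing on the mat (lid's top 133 mm above the bench). Origin: centre of its underside. Not to be moved.
- jar1: As jar0, in the middle of the row, yellow label.
- jar2: As jar0, at the far end of the row.
- tray: Flat aluminium sample plate fixed to the bench, 340 (x) x 150 (y) x 8 (z) mm, without rims. Origin: centre of its underside. The three swatch tiles lie on it in a row along its x, in any order, each turned about a quarter turn to it.
- tile_pink: Target: white ceramic tile, loose, 90 (x) x 60 (y) x 10 (z) mm, with a 76 (x) x 50 (y) x 2 mm freshly painted PINK swatch centred on top (total height 12 mm; same outline as the reader's shade). Origin: centre of the underside; x along its long side. Not to be touched.
- pink_face (a point): Centre of the top of the pink swatch (12 mm above the tile's origin), axes as the tile's. The reader's window has to hover about 12 mm above it, long sides parallel (either way round).
- tile_brown: Same tile with a dark brown swatch. Not to be touched.
- tile_yellow: Same tile with a yellow swatch. Not to be touched.
Things that resemble listed ones, but are neither listed nor needed, are in the scene too. Leave any blue or turquoise look-alike of the jar1 alone. What is shaped like the reader but brown or purple is not meant.

How it is judged:
On the way, in this order (a step that is already met when the one before it is completed fails the run):
1. the reader is lifted clear out of its dock, in the fingers (z of reader_window in the frame of dock above 0.03 m and contact force between the fingers and reader above 3 N), for 0.1 s.
2. the reader is carried across the row of jars, its underside above their tops (height (world z) of reader_window above 0.135 m and y of reader_window in the frame of mat between -0.05 and 0.05 m and contact force between the fingers and reader above 3 N), for 0.04 s.
At the end, for the whole second after the job is handed in: Reader held still in the fingers, upright within 0.1 rad, its window 4 to 22 mm above the pink swatch, within 9 mm of its centre along each side, squared within 0.15 rad (either way round), touching nothing else; jars upright and within 15 mm, tiles within 6 mm of their starts (x of reader_window in the frame of pink_face between -0.009 and 0.009 m and y of reader_window in the frame of pink_face between -0.009 and 0.009 m and z of reader_window in the frame of pink_face between 0.004 and 0.022 m and angle between the x axis of reader and the x axis of tile_pink, either way round below 0.15 rad and angle between each of reader, jar0, jar1, jar2's own z axis and vertical below 0.1 rad and contact force between the fingers and reader above 3 N and linear speed of reader below 0.02 m/s and angular speed of reader below 0.15 rad/s and contact force between reader and tile_pink below 0.3 N and contact force between reader and tile_brown below 0.3 N and contact force between reader and tile_yellow below 0.3 N and contact force between reader and jar0 below 0.3 N and contact force between reader and jar1 below 0.3 N and contact force between reader and jar2 below 0.3 N and contact force between reader and tray below 0.3 N and contact force between reader and mat below 0.3 N and contact force between reader and dock below 0.3 N and distance of each of tile_pink, tile_brown, tile_yellow from where it was at the start of the episode below 0.006 m and distance of each of jar0, jar1, jar2 from where it was at the start of the episode below 0.015 m); the arm keeps its last pose, push and grip.
It fails at once if the reader's shell is squeezed too hard (over 120 N summed over both fingers, a grip above about 45 N) (contact force between the fingers and reader above 120 N).
It fails at once if a painted swatch tile is touched by the reader or the robot (contact force between any of tile_pink, tile_brown, tile_yellow and reader above 0.3 N or contact force between any of tile_pink, tile_brown, tile_yellow and the fingers above 0.3 N or contact force between any of tile_pink, tile_brown, tile_yellow and the arm above 0.3 N).
It fails at once if a jar is shoved by more than 15 mm or tipped (distance of any of jar0, jar1, jar2 from where it was at the start of the episode above 0.015 m or angle between any of jar0, jar1, jar2's own z axis and vertical above 0.2 rad).
It also fails if it takes over 38 s, if anything falls off the work surface, if the arm or the gripper's body presses on something with over 40 N, if the wrist force passes 120 N, or if a joint passes its speed limit or range.

ROBOT

A 7-joint arm with a two-finger parallel gripper is mounted at the origin on the work surface. World frame = base frame: x ahead of the robot, y to its left, z up, the work surface at z = 0. Lengths are in m, angles in rad, forces in N, time in s.
With the tool pointing down it reaches from about 0.425 to 0.925 m from the base axis. Payload 6.8 kg.
Tool frame: the origin (TCP) lies on the front face of the gripper's body, between the roots of the fingers; the fingertips stand 73 mm ahead of it and the grasp point (between the pads) lies 54 mm ahead of it (env.nose_length is the distance from the TCP to the fingertips, in m); z points along the fingers, y is the line along which they close (so a half turn about z gives the same grasp; the last joint's range is limited). The gripper opens to 85 mm and grips with 20 to 120 N. Pads are 22 mm wide; open, the fingers measure 114 mm over their backs; the gripper's body (76 mm by 85 mm) begins 54 mm behind the grasp point. The pads swing forward as they close: fully open they stand 13 mm farther back than shut.
Start: joints at [0.999, 0.477, 0.022, 1.555, -0.011, 1.109, -0.083], TCP at [0.302, -0.604, 0.304] pointing down, gripper open.
Joint ranges: [-2.96, 2.96], [-0.34, 2.1], [-1.41, 1.46], [0.24, 2.44], [-1.37, 4.51], [0.17, 1.92], [-2.96, 2.96]. Speed limits (rad/s): [2.39, 2.39, 3.14, 3.14, 3.14, 3.14, 3.14].

INTERFACE

Orientations are given as a unit quaternion [w, x, y, z].
In Python, from cell import env, kin, camera, calibration, job gives the robot as it stands. The module is installed in compiled form; this text tells all that it offers. Calls block until the motion is done:
- env.reach(position, orientation): joint-space move of the TCP to a pose.
- env.movel(position, velocity=0.15, rot=None, stop_force=None): straight line of the TCP; rot=None keeps the orientation; velocity is the mean speed in m/s. With stop_force (N) it stops when the force on the tool has changed by that much, and returns True; else False.
- env.goto_joints(angles): joint-space move.
- env.grip(opening, f_grip=None): finger opening in m; f_grip is the grip in N (None keeps the last); returns when the fingers have stopped.
- env.dwell(seconds).
- kin.inverse_kinematics(position, orientation): joint angles nearest the present ones, or None.
- env.get_state(): the state.
- camera(name): name is "scene" or "side" or "wrist"; returns (picture, depth): 400x640x3 uint8, blue, green, red; 400x640 float32, m along the optical axis (not along the pixel's ray), 0 where there is no reading.
- calibration(name): a dict with "fx", "fy", "cx", "cy" (pixels), "k1" (the pictures are not rectified: a ray, as slopes to the right and down, at radius r is drawn at 1 + k1 r^2 times it, then the intrinsics apply), "rvec" (rotation vector, rad) and "tvec" (3), from world to camera coordinates, as OpenCV has them. Camera axes: x right, y down, z forward; pixel columns grow to the right and rows downward; lengths in m; the calibration is good to about 2 mm. A picture is of the moment at which its call begins: read the wrist's pose just before it. calibration takes no time and is no camera call; for the wrist camera it gives the pose at the moment of the call.
A pose or a line that the arm cannot do raises env.PlanningError and nothing moves.
- job.job_done(): hands the job in; it is judged then, once.
The state is a dict: "time": time; "qpos": joint angles; "joint_velocities": joint speeds; "joint_torque": joint torques, N m; "tcp_pos": TCP position; "orientation": TCP orientation; "force": force on the tool from outside, world axes, zero at the start; "torque": the same for the moment, N m; "opening": finger opening in m; "gripper_force": force on a finger pad.
Only numpy, scipy, OpenCV 4.12 (cv2) and the standard library are available. Lean on these libraries where they do the work, as an engineer would, in place of code of your own. Each camera call takes 0.05 s, during which the arm holds its last target. There are 200 camera calls.

## Working session

There is one attempt and no reset: what is moved stays moved. The work goes in short steps, each a Python script; the robot and the scene stay as the last script left them, time stands still between calls to the robot, and variables do not carry over. Pictures are saved under pics/ and viewed, at most 10 in all, crops included, and the job is handed in when it is done.

```bash
mkdir -p pics
cat > h.py <<'E'
import numpy as np, cv2
from cell import env, kin, camera, calibration, job
def toworld(c,d,u,v):
    K=np.array([[c['fx'],0,c['cx']],[0,c['fy'],c['cy']],[0,0,1.]])
    p=np.stack([np.ravel(u),np.ravel(v)],-1).astype(float).reshape(-1,1,2)
    n=cv2.undistortPoints(p,K,np.array([c['k1'],0,0,0.])).reshape(-1,2)
    z=np.ravel(d)
    X=np.c_[n*z[:,None],z]
    R,_=cv2.Rodrigues(np.array(c['rvec'],float))
    return (X-np.ravel(c['tvec']))@R
def snap(name,tag):
    c=calibration(name); im,d=camera(name)
    cv2.imwrite(f'pics/{tag}.png',im); np.savez(f'pics/{tag}.npz',im=im,d=d,**{k:np.array(v) for k,v in c.items()})
    return c,im,d
E
python3 - <<'E'
from h import *
for n in('scene','side'):
    c,im,d=snap(n,n)
    R,_=cv2.Rodrigues(np.array(c['rvec'],float)); print(n,-R.T@np.ravel(c['tvec']),c['fx'],c['k1'])
print(env.get_state()['time'])
E
```

```text
scene [ 1.05974597 -0.33493939  0.61436298] 421.2674049536626 -0.09904623145990765
side [0.05452765 0.54237577 0.61437776] 388.36382826349245 -0.044652743218146315
0.1
```

View pics/scene.png

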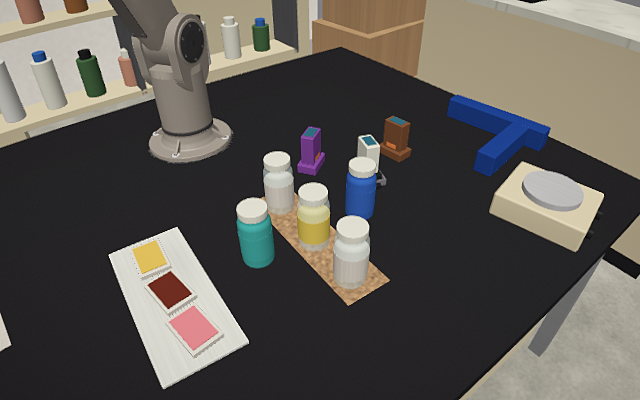

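View pics/side.png

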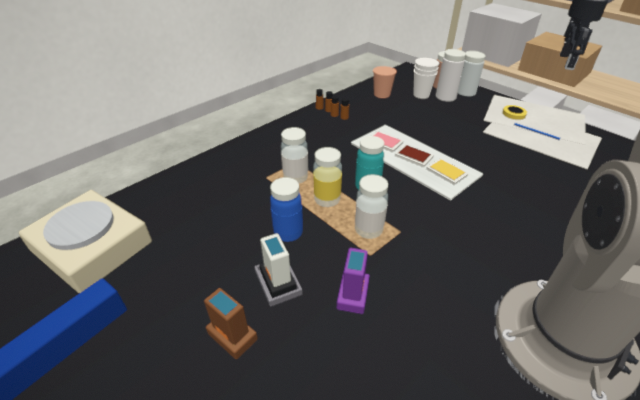

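Scene view: the white reader in its grey dock is at (368,150), behind the blue jar at (361,188). The look-alikes are purple (311,150) and brown (396,137). The pink tile is at (193,328), brown at (171,291), yellow at (150,258). The jar row is at (279,182), (313,217), (351,252), and the teal look-alike is at (256,232). In the side view the white reader in its dock is at (275,262). That white body in a dock fits the description, so I'll measure it and confirm it in a crop.

Run:
```python
from h import *
V,U=np.mgrid[0:400,0:640]
def load(n):
    f=np.load(f'pics/{n}.npz'); c={k:f[k] for k in f.files}; 
    P=toworld(c,c['d'],U,V).reshape(400,640,3); P[c['d']==0]=np.nan; return c['im'],P
def rect(P,t):
    r=cv2.minAreaRect(P[:,:2].astype(np.float32)*1000); print(t,len(P),'c',np.round(r[0],1),'size',np.round(r[1],1),'ang',round(r[2],1),'z',np.round(np.nanmedian(P[:,2])*1000,1),'med',np.round(np.median(P[:,:2],0)*1000,1))
for n in('scene','side'):
    im,P=load(n); hsv=cv2.cvtColor(im,cv2.COLOR_BGR2HSV); H,S,W=[hsv[...,i].astype(int) for i in range(3)]
    ok=np.isfinite(P[...,2])
    for t,m in dict(pink=((H>165)|(H<8))&(S>60)&(W>170),brown=((H>165)|(H<8))&(S>120)&(W<140)&(W>40),yellow=(H>15)&(H<32)&(S>120)&(W>150)).items():
        m=m&ok&(P[...,2]<.035)&(P[...,2]>.01)
        k,l,s,_=cv2.connectedComponentsWithStats(m.astype(np.uint8))
        i=1+s[1:,4].argmax(); rect(P[l==i],n+' '+t)
    u0,v0=(368,145) if n=='scene' else (274,245)
    b=np.zeros_like(ok); b[v0-35:v0+60,u0-50:u0+50]=1
    ref=P[v0-5:v0+5,u0-3:u0+3].reshape(-1,3); ref=np.nanmedian(ref,0); print('ref',ref)
    near=np.hypot(P[...,0]-ref[0],P[...,1]-ref[1])<.06
    rect(P[ok&near&(P[...,2]>.098)&(P[...,2]<.112)],n+' readertop')
    rect(P[ok&near&(P[...,2]>.04)&(P[...,2]<.112)],n+' readerbody')
    rect(P[ok&near&(P[...,2]>.007)&(P[...,2]<.03)],n+' dock')
    # lids
    m=ok&(P[...,2]>.126)&(P[...,2]<.145)&(np.hypot(P[...,0],P[...,1])>.3)&(P[...,0]<1)&(abs(P[...,1])<.5)
    k,l,s,_=cv2.connectedComponentsWithStats(m.astype(np.uint8))
    for i in range(1,k):
        if s[i,4]>60: rect(P[l==i],n+' lid px%s'%s[i,:2])
im=cv2.imread('pics/side.png')[215:315,210:340]; im2=cv2.imread('pics/scene.png')[110:210,290:420]
cv2.imwrite('pics/crop1.png',np.hstack([cv2.resize(x,(400,308),interpolation=cv2.INTER_CUBIC) for x in(im,im2)]))
```

```text
scene pink 1136 c [ 607.4 -260.8] size [77.6 50.1] ang 7.5 z 20.5 med [ 609.8 -261.4]
scene brown 833 c [ 506.3 -262.3] size [75.9 48.3] ang 8.2 z 20.8 med [ 508.5 -262.4]
scene yellow 661 c [ 403.1 -262.6] size [48.7 79.2] ang 85.9 z 20.6 med [ 405.  -263.3]
ref [0.45752313 0.259086   0.10376393]
scene readertop 222 c [447.1 272.5] size [34.4 61.7] ang 69.4 z 103.8 med [452.2 268.9]
scene readerbody 494 c [447.1 272.3] size [34.7 62.5] ang 70.6 z 94.5 med [460.2 264.9]
scene dock 114 c [483.8 286. ] size [25.2 68.7] ang 50.0 z 14.9 med [490.7 276.6]
scene lid px[220  25] 87 c [-464.3  384.1] size [69.9 39.3] ang 56.3 z 135.8 med [-451.8  380.2]
scene lid px[119  44] 89 c [-477.2  -16.1] size [164.8  24.5] ang 3.8 z 135.9 med [-461.   -10.2]
scene lid px[76 59] 121 c [-456.2 -150.8] size [66.9 38.5] ang 74.2 z 135.3 med [-450.8 -149.2]
scene lid px[34 69] 132 c [-458.3 -280.4] size [37.  69.1] ang 0.5 z 135.8 med [-451.2 -280.5]
scene lid px[ 0 82] 92 c [-454.8 -399.7] size [16.  51.6] ang 33.3 z 134.4 med [-449.7 -401.9]
scene lid px[263 152] 379 c [416.5  37.1] size [54.6 55.4] ang
[... 726 characters left out ...]
[444.2 273.7] size [34.3 59.4] ang 70.6 z 103.5 med [441.1 275.7]
side readerbody 1014 c [444.  273.9] size [34.7 59.9] ang 70.6 z 97.0 med [427.5 281.5]
side dock 775 c [449.9 272.6] size [ 64.8 101.8] ang 70.2 z 17.4 med [417.3 290.2]
side lid px[282 128] 275 c [668.8  27.4] size [54.8 55.5] ang 47.5 z 132.0 med [666.4  29.7]
side lid px[360 136] 265 c [516.5 -81.2] size [55.5 53.9] ang 4.4 z 129.0 med [516.  -79.8]
side lid px[315 148] 336 c [550.5  32.3] size [54.4 56.2] ang 68.7 z 131.9 med [547.   34.8]
side lid px[360 175] 434 c [413.4  40.3] size [55.  55.5] ang 71.7 z 131.9 med [411.5  41.7]
side lid px[271 178] 414 c [534.7 170.4] size [54.1 55.7] ang 47.3 z 129.2 med [533.4 171.1]
```

View pics/crop1.png

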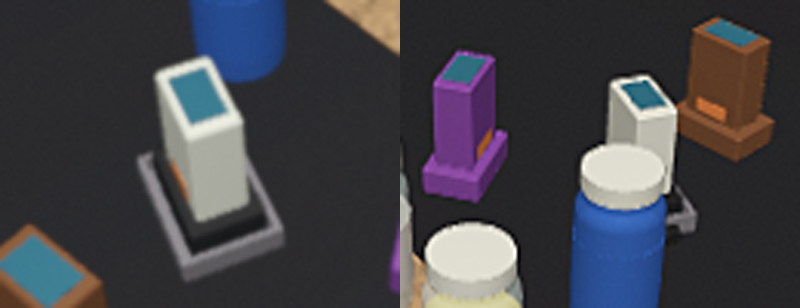

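The crop confirms it: the white-bodied reader, with a black shade and orange band, stands in the grey dock. The brown and purple ones stand bare. Next is a wrist-camera look at the tile and the reader from above before gripping.

```bash
cat >> h.py <<'E'
from scipy.spatial.transform import Rotation as Ro
def down(a):  # reader long axis at world angle a (deg); tool y across it; returns quaternion
    x=np.array([np.cos(np.radians(a)),np.sin(np.radians(a)),0]); z=np.array([0,0,-1.]); y=np.cross(z,x)
    return Ro.from_matrix(np.c_[x,y,z]).as_quat()[[3,0,1,2]]
E
python3 - <<'E'
from h import *
print(Ro.from_quat(np.array(env.get_state()['orientation'])[[1,2,3,0]]).as_matrix().round(2))
for p,a in (([.607,-.26,.30],7.5),([.445,.273,.30],-19.4),([.445,.273,.133],-19.4),([.607,-.26,.171],7.5)):
    for k in(0,180):
        q=kin.inverse_kinematics(p,down(a+k)); print(p,a+k,None if q is None else np.round(q,2))
E
```

```text
[[ 0.89  0.45 -0.  ]
 [ 0.45 -0.89  0.  ]
 [-0.   -0.   -1.  ]]
[0.607, -0.26, 0.3] 7.5 [ 0.34  0.46 -0.04  1.59  0.02  1.09 -1.15]
[0.607, -0.26, 0.3] 187.5 [ 0.76  0.54 -0.65  1.56  0.34  1.16  1.74]
[0.445, 0.273, 0.3] -19.4 [ 0.12  0.38 -0.97  1.87  0.35  1.07 -2.9 ]
[0.445, 0.273, 0.3] 160.6 [ 0.22  0.45 -1.13  1.87  0.45  1.11  0.15]
[0.445, 0.273, 0.133] -19.4 [-0.25  0.52 -0.53  2.03  0.4   0.7  -2.94]
[0.445, 0.273, 0.133] 160.6 [ 0.15  0.74 -1.09  2.    0.84  0.93 -0.16]
[0.607, -0.26, 0.171] 7.5 [ 0.33  0.59 -0.03  1.7   0.02  0.85 -1.15]
[0.607, -0.26, 0.171] 187.5 [ 0.74  0.67 -0.62  1.67  0.46  0.95  1.65]
```

Run:
```python
from h import *
V,U=np.mgrid[0:400,0:640]
def rect(P,t):
    r=cv2.minAreaRect(P[:,:2].astype(np.float32)*1000); print(t,len(P),'c',np.round(r[0],1),'size',np.round(r[1],1),'ang',round(r[2],1),'z',np.round(np.median(P[:,2])*1000,1))
def pts(c,d):
    P=toworld(c,d,U,V).reshape(400,640,3); P[d==0]=np.nan; return P
env.reach([.58,-.26,.33],down(187.5)); env.dwell(.2)
c,im,d=snap('wrist','w1'); P=pts(c,d)
h=cv2.cvtColor(im,cv2.COLOR_BGR2HSV).astype(int); H,S,W=h[...,0],h[...,1],h[...,2]
m=((H>165)|(H<8))&(S>60)&(W>170)&(P[...,2]>.01)&(P[...,2]<.035)
k,l,s,_=cv2.connectedComponentsWithStats(m.astype(np.uint8)); rect(P[l==1+s[1:,4].argmax()],'pink')
env.reach([.445,.273,.33],down(160.6)); env.dwell(.2)
c,im,d=snap('wrist','w2'); P=pts(c,d)
near=np.hypot(P[...,0]-.445,P[...,1]-.273)<.05
rect(P[near&(P[...,2]>.098)&(P[...,2]<.11)],'top')
s=env.get_state(); print(s['time'],s['qpos'],s['tcp_pos'])
a=[cv2.resize(cv2.imread(f'pics/w{i}.png'),(400,250)) for i in(1,2)]; cv2.imwrite('pics/w12.png',np.hstack(a))
```

```text
pink 2726 c [ 607.1 -260.7] size [75.5 48.9] ang 7.4 z 20.2
top 2327 c [445.6 273.6] size [33.7 56.5] ang 70.7 z 104.5
4.2167 [ 0.11630084  0.33609682 -0.9529054   1.8402377   0.30320927  1.12033475
  0.28664859] [0.44537859 0.27255091 0.32993671]
```

View pics/w12.png

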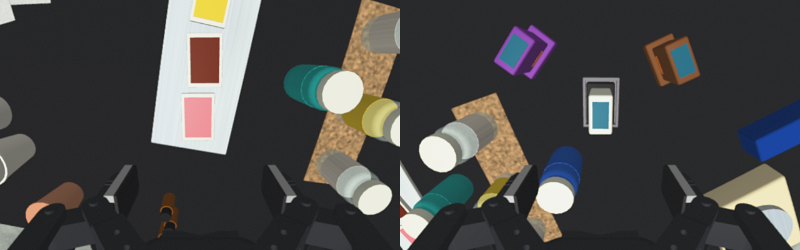

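The wrist view agrees with the overview within 1 mm. The white reader is in its dock at (600,105), with purple and brown well clear. The pink tile is at (198,117), last in the row. Next: grip and lift.

Run:
```python
from h import *
x,y=.4455,.2734
q=down(160.6)
env.reach([x,y,.22],q)
env.grip(.065,25)
print('hit',env.movel([x,y,.133],.1,stop_force=15))
env.dwell(.15)
env.grip(0.02,25); env.dwell(.2)
s=env.get_state(); print(s['time'],s['opening'],s['gripper_force'],s['tcp_pos'],s['force'])
if s['opening']>.028:
    env.movel([x,y,.30],.1); env.dwell(.2)
    s=env.get_state(); print(s['time'],s['opening'],s['gripper_force'],s['tcp_pos'],s['force'])
    snap('side','lift')
```

```text
hit False
6.8167 0.03356778613107842 27.83283770084381 [0.44564588 0.2733805  0.13329087] [-0.50141995 -1.54075164  6.37979451]
8.8333 0.033753239313285055 27.080956399440765 [0.44542471 0.27335208 0.29972387] [ 0.07924975  0.02924668 -1.05689654]
```

View pics/lift.png

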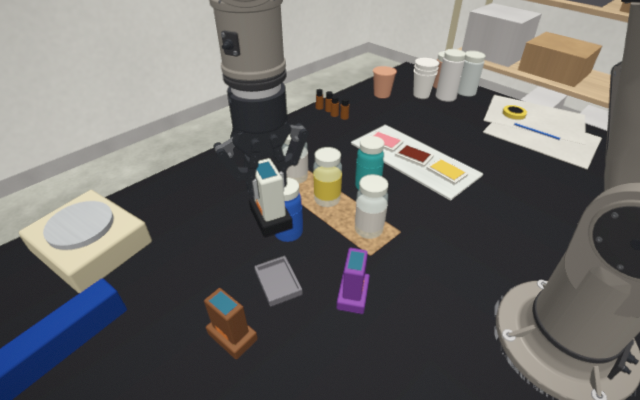

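The side view shows the reader held upright at (268,195) in the fingers, with the dock empty at (279,280). Next: carry it across, then measure its pose above the tile.

Run:
```python
from h import *
V,U=np.mgrid[0:400,0:640]
q=down(187.5)
try: env.movel([.6072,-.2606,.30],.15,rot=q)
except env.PlanningError as e: print('plan',e); raise SystemExit
env.dwell(.3)
s=env.get_state(); print(s['time'],s['opening'],s['gripper_force'],s['tcp_pos'],s['force'],s['qpos'])
for n in('scene','side'):
    c,im,d=snap(n,n+'2'); P=toworld(c,d,U,V).reshape(400,640,3); P[d==0]=np.nan
    near=(np.hypot(P[...,0]-.607,P[...,1]+.26)<.07)&(P[...,2]>.15)&(P[...,2]<.28)
    v,u=np.where(near); print(n,u.min(),u.max(),v.min(),v.max())
    h=cv2.cvtColor(im,cv2.COLOR_BGR2HSV).astype(int)
    for t,m in (('shade',near&(P[...,2]<.193)),('body',near&(P[...,2]>.2)&(P[...,2]<.225)&(h[...,2]>120))):
        Q=P[m]; r=cv2.minAreaRect(Q[:,:2].astype(np.float32)*1000); print(t,len(Q),np.round(r[0],1),np.round(r[1],1),round(r[2],1),'z',np.percentile(Q[:,2],[1,50,99]).round(4))
    if n=='scene': cv2.imwrite('pics/hov.png',cv2.resize(im[150:400,60:360],None,fx=2,fy=2))
```

```text
13.05 0.033597680850999755 27.10774004459381 [ 0.60718143 -0.26055287  0.30001509] [-0.5988236  -0.00941903 -2.01607215] [ 0.8796953   0.59429045 -0.84490882  1.55243789  0.46477795  1.20643755
  1.65359098]
scene 121 199 194 287
shade 501 [ 610.8 -260.5] [74.3 49. ] 8.1 z [0.1729 0.1837 0.1928]
body 450 [ 619.7 -270.3] [62.6 29.1] 41.4 z [0.2001 0.2123 0.2246]
side 373 408 45 96
shade 263 [ 595.4 -243.4] [88.4 41. ] 38.8 z [0.1711 0.1825 0.1928]
body 238 [ 599.4 -247.5] [64.9 30.2] 35.2 z [0.2006 0.2122 0.2247]
```

View pics/hov.png

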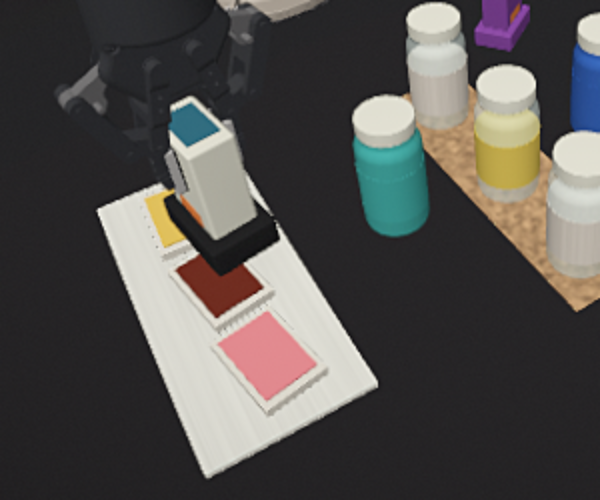

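Scene crop: the reader hangs upright over the tile, its shade at (220,232) in the crop. All three swatches are untouched and the jars are standing. Now I'll descend part way and remeasure its position, tilt and height.

```bash
cat > m.py <<'E'
from h import *
V,U=np.mgrid[0:400,0:640]
a=np.radians(7.5); ex=np.array([np.cos(a),np.sin(a)]); ey=np.array([-ex[1],ex[0]]); C=np.array([.6072,-.2606])
def measure(tag):
    tz=env.get_state()['tcp_pos'][2]; u0=tz-.129   # expected underside
    for n in('scene','side'):
        c,im,d=snap(n,n+tag); P=toworld(c,d,U,V).reshape(400,640,3); P[d==0]=np.nan
        L=np.dstack([(P[...,:2]-C)@ex,(P[...,:2]-C)@ey,P[...,2]-u0])*1000
        near=(abs(L[...,0])<50)&(abs(L[...,1])<35)
        val=im.max(2)
        for t,m in (('shade',near&(L[...,2]>3)&(L[...,2]<28)&(val<70)),('shadetop',near&(abs(L[...,2]-24)<3)&(val<70)),('body',near&(L[...,2]>30)&(L[...,2]<50)),('top',near&(abs(L[...,2]-100)<5)&(abs(L[...,0])<32)&(abs(L[...,1])<22))):
            Q=L[m]
            if len(Q)<20: print(n,t,len(Q)); continue
            lo,hi=np.percentile(Q,[1,99],axis=0)
            print(n,t,len(Q),'x',lo[0].round(1),hi[0].round(1),'y',lo[1].round(1),hi[1].round(1),'z',lo[2].round(1),np.median(Q[:,2]).round(1),hi[2].round(1),end=' ')
            if t in('top','shadetop'): print('slope',np.linalg.lstsq(np.c_[Q[:,:2],np.ones(len(Q))],Q[:,2],rcond=None)[0].round(3),end='')
            print()
E
python3 - <<'E'
from m import *
env.movel([.6072,-.2606,.178],.08); env.dwell(.3)
measure('3'); s=env.get_state(); print(s['time'],s['tcp_pos'],s['gripper_force'])
im=cv2.imread('pics/scene3.png'); cv2.imwrite('pics/hov3.png',cv2.resize(im[230:390,110:290],None,fx=3.3,fy=3.3,interpolation=cv2.INTER_CUBIC))
E
```

```text
scene shade 651 x -28.2 40.3 y -24.8 22.9 z 4.4 22.4 26.0 
scene shadetop 378 x -28.9 39.9 y -24.6 23.1 z 21.2 23.9 26.2 slope [-4.0000e-03 -4.0000e-03  2.3893e+01]
scene body 230 x -5.6 31.2 y -17.0 16.3 z 30.2 39.7 49.6 
scene top 590 x -17.6 30.4 y -19.8 20.2 z 95.2 100.4 104.3 slope [-4.10000e-02 -2.40000e-02  1.00718e+02]
side shade 237 x -37.6 34.3 y -20.1 28.3 z 3.6 16.6 24.3 
side shadetop 67 x -35.8 35.1 y -20.7 28.2 z 21.0 22.5 25.0 slope [2.000e-03 7.000e-03 2.251e+01]
side body 144 x -28.6 26.2 y -11.5 21.1 z 30.6 40.6 49.8 
side top 83 x -29.0 11.1 y -20.1 20.2 z 95.2 99.3 103.5 slope [ 4.20000e-02 -4.10000e-02  1.00028e+02]
15.225 [ 0.60721656 -0.26061395  0.17805715] 27.10448384284973
```

View pics/hov3.png

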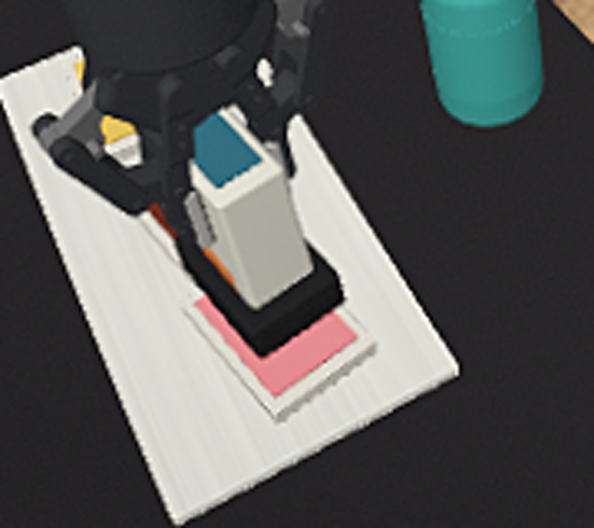

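Scene crop: the reader is centred and squared over the pink tile, whose visible front edge is at (275,390) in the crop. Measured offset is about 1 to 2 mm and tilt about 0. Final descent next, then a check and hand-in.

Run:
```python
from m import *
p=C-.001*ex-.001*ey
env.movel([p[0],p[1],.1625],.04); env.dwell(.5)
measure('4'); s=env.get_state(); print(s['time'],s['tcp_pos'],s['gripper_force'],s['force'])
im=cv2.imread('pics/scene4.png'); cv2.imwrite('pics/hov4.png',cv2.resize(im[130:390,110:400],None,fx=2.2,fy=2.2,interpolation=cv2.INTER_CUBIC))
```

```text
scene shade 628 x -29.3 39.5 y -25.9 21.9 z 4.3 22.6 25.9 
scene shadetop 369 x -31.2 38.6 y -25.6 22.2 z 21.1 23.9 26.0 slope [-7.0000e-03  3.0000e-03  2.3888e+01]
scene body 220 x -7.9 30.1 y -17.6 15.6 z 30.5 39.7 49.7 
scene top 576 x -17.2 29.5 y -19.5 19.7 z 95.2 100.7 103.7 slope [-4.00000e-02 -4.00000e-03  1.00775e+02]
side shade 226 x -38.8 34.0 y -20.9 27.0 z 4.6 16.2 24.2 
side shadetop 64 x -38.0 34.3 y -21.2 26.6 z 21.0 22.4 25.1 slope [-1.5000e-02  1.6000e-02  2.2203e+01]
side body 141 x -29.5 25.5 y -13.1 20.4 z 30.4 39.7 49.7 
side top 86 x -29.2 11.8 y -21.4 18.8 z 95.9 99.3 104.8 slope [ 5.7000e-02 -2.0000e-02  1.0008e+02]
16.3667 [ 0.60634842 -0.2617251   0.16252948] 27.10179090499878 [-0.48104773 -0.85712945 -2.67798738]
```

View pics/hov4.png

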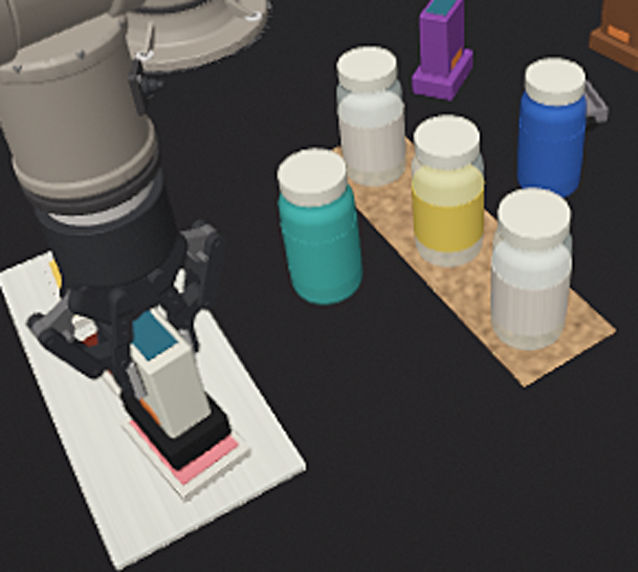

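The crop shows the reader hovering with its shade at (178,435), just above the pink swatch and centred within about 1 to 2 mm. The measured gap is about 12 to 13 mm, and the jars are standing in place. Handing in.

```bash
python3 -c "
from cell import job
print(job.job_done())"
```

```text
the job is handed in; nothing more can be done
None
```

I handed the job in at about 16.4 s of the 38 s allowed; at my last check the reader was held upright over the pink swatch, about 12 mm above the paint, within about 2 mm of its centre and gripped at about 27 N, with the jars where they stood and no contact with any tile seen. The judge returned no verdict.

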